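Set out the edge-finishing station

TASK

Set out the edge-finishing station on the wooden board with the three round black pads. Lift only the top cup off the nested pair (do not drag the lower cup up or shift it) and stand it in the middle of the middle pad; stand the tall bottle on the end pad in front of the tin and the short bottle on the end pad in front of the thread reel, so that the cup is between the two bottles, and lay the wax puck in the middle of the tin's lid. Each thing stands upright and centred; the tin, the reel and the lower cup stay where they are.

Things in the scene. Friction and masses are not known exactly. Their poses are not given: they have to be found in the camera images.
- cup_top_center (a point): upper of two equal nested steel cups, to be moved. Each is 52 mm high, 0.11 kg: foot 47 mm wide up to 22 mm, then a flat step out to a straight 60 mm wide wall up to the open rim (bead 62 mm). The step rests on the lower rim, so this wall shows whole, 52 to 82 mm over the bench; 3 mm loose sideways, no catch. Fingers below the lower rim grip both cups. Site on the axis, half-way up; z up.
- cup_low_center (a point): the lower cup, the same, standing on the bench (rim 52 mm above it); stays where it is. Site on the axis, half-way up; z up.
- tall_bottle_center (a point): tall white plastic bottle, 112 mm high: round body 43 mm across up to about 70 mm, then a shoulder, cap 24 mm across above 95 mm; stands on the bench at the start, to be moved. Grip the body, best about 60 to 65 mm above its foot. Site on the axis, half-way up; z up.
- short_bottle_center (a point): short brown bottle with a black cap, 78 mm high: round body 34 mm across up to about 50 mm, cap 18 mm across above 66 mm; stands on the bench at the start, to be moved. Site on the axis, half-way up; z up.
- wax_center (a point): flat round puck of beeswax, 39 mm across, 13 mm high, lying on the bench at the start, to be moved. Site on the axis, half-way up; z up.
- tin_lid (a point): low round tin, 56 mm across, 35 mm high, lid shut, standing at the back of the board behind one of the two end pads (which one varies). The point is the centre of its flat lid's top face; z up. The tin stays where it is; the wax goes on it.
- reel_center (a point): reel of thread, flanges 34 mm across, 45 mm high, upright, standing at the back of the board behind the other end pad; stays where it is. Site on the axis, half-way up; z up.
- pad_left_top (a point): centre of the top face (15 mm over the bench) of the end pad at the left as seen from the robot: round black rubber, 64 mm wide, on the fixed board (260 x 160 x 12 mm, turned up to 0.2 rad). The pads lie in a row 85 mm apart along the board's side nearest the robot; y of the point points left along the row, x to the back row, where tin and reel stand 80 mm behind the end pads.
- pad_mid_top (a point): centre of the top face of the middle pad; otherwise the same. Nothing stands behind it.
- pad_right_top (a point): centre of the top face of the end pad at the right as the robot sees it; otherwise the same.
Things that resemble listed ones, but are neither listed nor needed, are in the scene too. Of the things that look like the part that bears tin_lid, the largest one is meant.

How it is judged:
By the outcome, as a careful person would: the job done as asked, in the order asked, and still so for the second after the job is handed in, with the robot touching nothing.
It also fails if it takes over 112 s, if anything falls off the work surface, if the arm or the gripper's body presses on something with over 40 N, if the wrist force passes 120 N, or if a joint passes its speed limit or range.

ROBOT

A 6-joint arm with a two-finger parallel gripper is mounted at the origin on a cart in front of the work surface, level with it; the furniture and walls round the work are solid. World frame = base frame: x ahead of the robot, y to its left, z up, the work surface at z = 0. Lengths are in m, angles in rad, forces in N, time in s.
With the tool pointing down it reaches from about 0.275 to 0.85 m from the base axis. Payload 19 kg.
Tool frame: the origin (TCP) lies on the front face of the gripper's body, between the roots of the fingers; the fingertips stand 73 mm ahead of it and the grasp point (between the pads) lies 54 mm ahead of it; z points along the fingers, y is the direction in which the jaws open and shut (so a half turn about z gives the same grasp; the last joint's range is limited). The gripper opens to 85 mm and grips with 20 to 120 N. Pads are 22 mm wide; open, the fingers measure 114 mm over their backs; the gripper's body (76 mm by 85 mm) begins 54 mm behind the grasp point. The pads swing forward as they close: fully open they stand 13 mm farther back than shut.
Start: joints at [0.981, 0.15, 1.437, -0, 1.554, -0.134], TCP at [0.253, 0.516, 0.304] pointing down, gripper open.
Joint ranges: [-2.8, 2.8], [-0.68, 2.1], [0.12, 2.68], [-1.39, 4.53], [0.16, 2.79], [-2.81, 2.81]. Speed limits (rad/s): [1.89, 1.89, 2.22, 3.01, 3.01, 3.01].

INTERFACE

Orientations are given as a unit quaternion [x, y, z, w].
In Python, from workcell import observe, snapshot, job_done gives the robot as it stands.
- The arm moves only by the tool step_arm, never from a script. Its arguments are lists of equal length, an entry for each row: "delta_pos": the shift along the world's x, y, z in m, a list of three; "twist": the turn about the world's z in rad; "gripper": the opening, from -1 (shut) to 1 (fully open). A call has 1 to 12 rows; each row is the pose to reach, as a shift and turn from the pose commanded when the call began; what a row does not reach only later rows make up. A row lasts 1/8 s, in which the tool goes at most 62.5 mm and 10.7 degrees, less where a joint would pass 70% of its speed; a pose out of reach is approached as far as the arm can. A call with a gripper value outside its range is refused whole. The fingers move at their own pace and stop on an object; "grip_force" is the grip in N (left out, the last holds). Time passes only in rows, so rows that repeat a pose let the fingers close. It gives the time, the measured TCP pose, the force and the opening at its end, in the units of the state.
- observe(): the state, without advancing time (a new reading comes with each control period).
- snapshot(name): name is "scene" or "top" or "wrist"; returns a dict with "img" (480x640x3 uint8, red, green, blue), "mtx" (3x3 intrinsics, pixels), "T" (4x4, takes a point from camera to world coordinates). Camera axes: x right, y down, z forward; pixel columns grow to the right and rows downward; lengths in m; the calibration is good to about 2 mm. The wrist camera is an equidistant fisheye: a pixel r from the principal point sees the ray r / f radians off the axis. A picture is of the moment at which its call begins. There is no depth.
- job_done(): hands the job in, once; it reports no verdict.
The state is a dict: "time_s": time; "q": joint angles; "dq": joint speeds; "joint_torque": joint torques, N m; "position": TCP position; "ee_rot": TCP orientation; "ft_force": force on the tool from outside, world axes, zero at the start; "moment": the same for the moment, N m; "gripper_width": finger opening in m.
Only numpy, scipy, OpenCV 4.12 (cv2) and the standard library are available. Lean on these libraries where they do the work, as an engineer would, in place of code of your own. Each camera call takes 0.05 s, during which the arm holds its last target.

## Working session

There is one attempt and no reset: what is moved stays moved. The work goes in short steps, Python scripts to look and compute and a tool call to move; the robot and the scene stay as the last step left them, time stands still between calls to the robot, and variables do not carry over. Pictures are saved under pics/ and viewed, and the job is handed in when it is done.

Besides the shell and the picture viewer there is one more tool, called as name(argument=value, ...) on one line, values as JSON. step_arm: Moves the arm, as the interface text tells. Its arguments: {"type":"object","properties":{"delta_pos":{"type":"array"},"twist":{"type":"array"},"gripper":{"type":"array"},"grip_force":{"type":"number"}},"required":["delta_pos","twist","gripper"]}

```bash
mkdir -p pics; ls; python3 - <<'E'
from workcell import observe,snapshot
import cv2,numpy as np
print(observe())
for n in ["scene","top","wrist"]:
    s=snapshot(n); cv2.imwrite(f"pics/{n}0.png",s["img"][:,:,::-1]); print(n,s["mtx"].round(1).tolist(),s["T"].round(3).tolist())
    np.savez(f"pics/{n}0.npz",**s)
E
```

```text
pics
{'time_s': 0.0, 'q': array([ 9.80999043e-01,  1.50938991e-01,  1.43802235e+00, -3.49170512e-06,
        1.55379386e+00, -1.34028111e-01]), 'dq': array([-0.00022054,  0.00059087,  0.00106224, -0.00116112, -0.0008179 ,
       -0.00079558]), 'joint_torque': array([-6.04413472e-04, -7.13043237e+01, -5.70854902e+01, -2.20178517e-04,
        9.20724211e-03, -1.12431596e-05]), 'position': array([0.25303003, 0.51615326, 0.30330651]), 'ee_rot': array([ 2.25917240e-01,  9.74146325e-01, -5.44239587e-04, -2.04176147e-04]), 'ft_force': array([ 0.24178102, -0.62410048,  0.27689437]), 'moment': array([-0.02930512,  0.00110431, -0.04664701]), 'gripper_width': 0.08534611428898636}
scene [[608.0, 0.0, 312.0], [0.0, 608.0, 238.4], [0.0, 0.0, 1.0]] [[-0.96, 0.09, -0.266, 0.823], [0.279, 0.393, -0.876, 0.627], [0.026, -0.915, -0.402, 0.409], [0.0, 0.0, 0.0, 1.0]]
top [[520.8, 0.0, 325.5], [0.0, 520.8, 239.8], [0.0, 0.0, 1.0]] [[0.026, -0.984, 0.175, 0.449], [-1.0, -0.026, 0.0, -0.099], [0.004, -0.175, -0.985, 0.917], [0.0, 0.0, 0.0, 1.0]]
wrist [[371.6, 0.0, 317.1], [0.0, 371.6, 247.8], [0.0, 0.0, 1.0]] [[0.439, 0.868, 0.233, 0.194], [0.898, -0.424, -0.115, 0.545], [-0.001, 0.26, -0.966, 0.375], [0.0, 0.0, 0.0, 1.0]]
```

View pics/scene0.png

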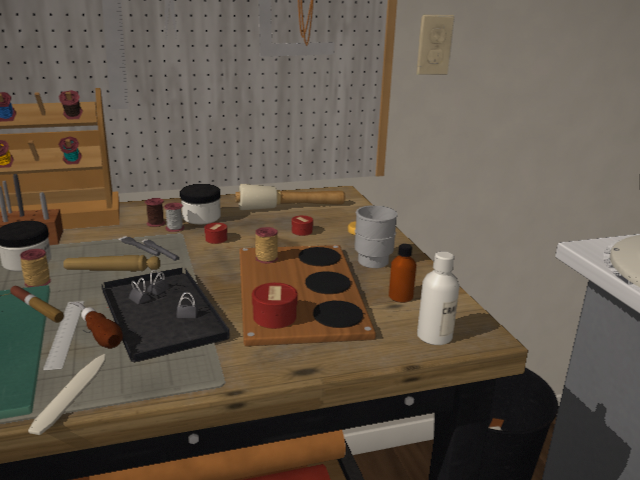

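View pics/top0.png

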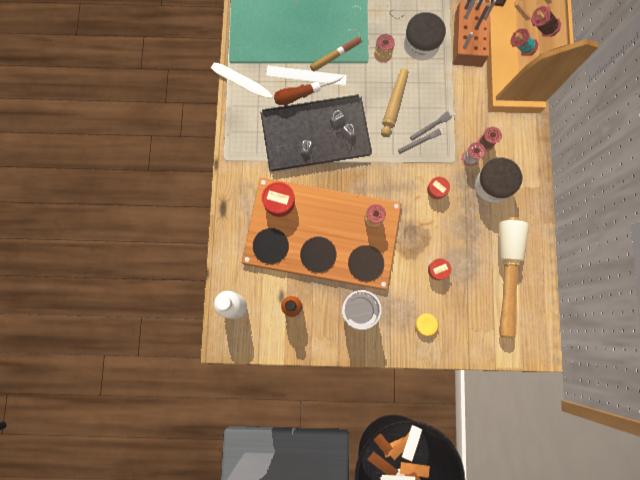

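View pics/wrist0.png

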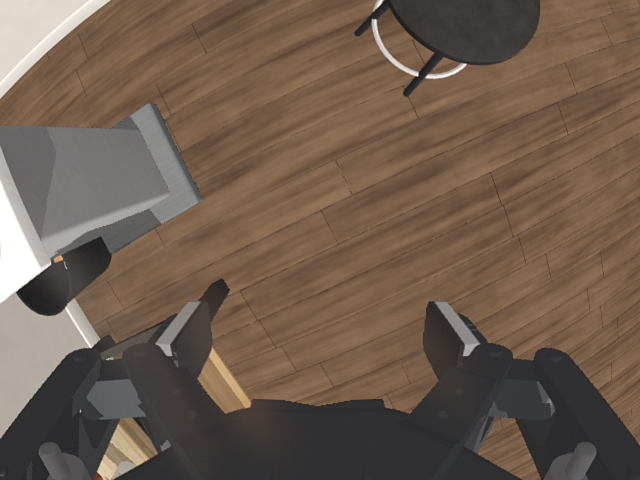

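The candidates in the top view are:
- Tins: large red at (279,198), small red at (439,187) and (440,269). The large one on the board is meant.
- Reels: on the board at (376,214); others at (385,44), (476,153) and (492,136).
- Bottles: white at (229,304), brown at (291,306).
- Wax: yellow at (427,324).
- Nested cups: (361,310).
- Pads: (270,246), (318,254), (366,264).

I'll look at close crops of these.

```bash
cat > h.py <<'E'
import numpy as np,cv2
def load(n): 
    d=np.load(f"pics/{n}.npz"); return d["img"],d["mtx"],d["T"]
def ray(uv,K,T,fish=False):
    u=(np.array(uv,float)-[K[0,2],K[1,2]])/[K[0,0],K[1,1]]
    if fish:
        r=np.linalg.norm(u)+1e-12; d=np.array([*(u/r*np.sin(r)),np.cos(r)])
    else: d=np.array([*u,1.]); d/=np.linalg.norm(d)
    return T[:3,3],T[:3,:3]@d
def onz(uv,K,T,z,fish=False):
    o,d=ray(uv,K,T,fish); return o+d*(z-o[2])/d[2]
def proj(P,K,T,fish=False):
    p=T[:3,:3].T@(np.array(P,float)-T[:3,3])
    if fish:
        th=np.arctan2(np.hypot(p[0],p[1]),p[2]); h=np.hypot(p[0],p[1])+1e-12
        return np.array([K[0,2]+K[0,0]*th*p[0]/h,K[1,2]+K[1,1]*th*p[1]/h])
    return np.array([K[0,0]*p[0]/p[2]+K[0,2],K[1,1]*p[1]/p[2]+K[1,2]])
def tri(*rays):
    A=np.zeros((3,3));b=np.zeros(3)
    for o,d in rays:
        M=np.eye(3)-np.outer(d,d);A+=M;b+=M@o
    P=np.linalg.solve(A,b); return P,[np.linalg.norm((np.eye(3)-np.outer(d,d))@(P-o))for o,d in rays]
E
python3 - <<'E'
from h import *
a=load("top0")[0][:,:,::-1]; c=a[170:350,200:460]; cv2.imwrite("pics/c_top.png",cv2.resize(c,(780,540),interpolation=cv2.INTER_CUBIC))
a=load("scene0")[0][:,:,::-1]; c=a[190:350,230:470]; cv2.imwrite("pics/c_sc.png",cv2.resize(c,(780,520),interpolation=cv2.INTER_CUBIC))
E
```

```text
(no output)
```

View pics/c_top.png

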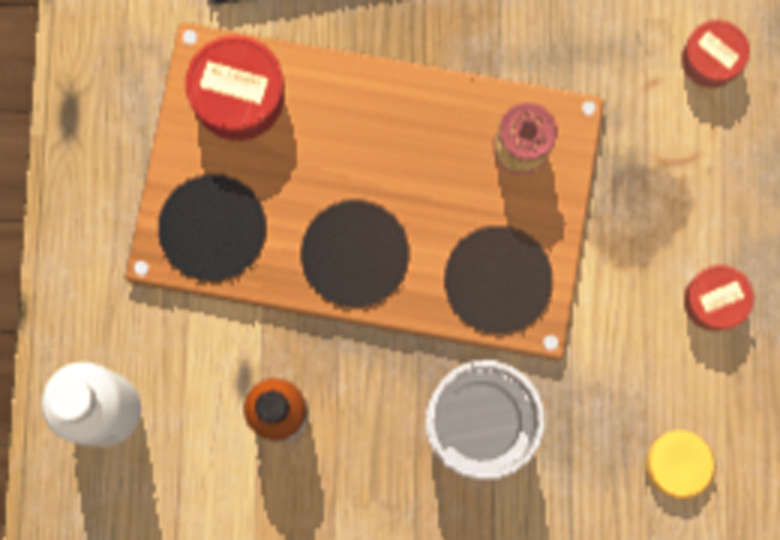

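View pics/c_sc.png

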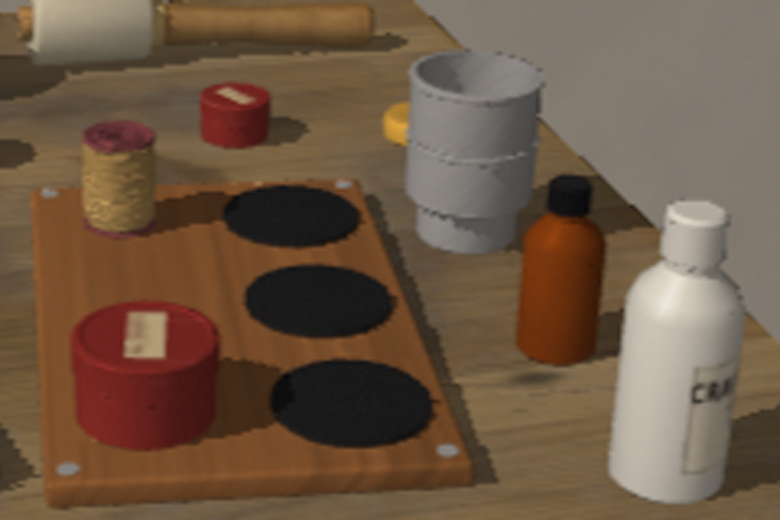

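The crops confirm the choice. The large tin with the pale label is behind the left pad, and the reel is behind the right pad. The cups, both bottles and the wax are in the front row. Next I'll triangulate from the two views.

```bash
python3 - <<'E'
from h import *
I,K,T=load("top0"); J,K2,T2=load("scene0")
P={"padL":((212,228),(352,402),.015),"padM":((355,253),(320,300),.015),"padR":((498,280),(292,216),.015),"cuprim":((485,419),(476,80),.082),
"tallcap":((72,400),(696,212),.112),"shortcap":((271,407),(570,184),.078),"tin":((235,84),(146,337),.047),"reel":((528,131),(119,135),.057),"wax":((681,463),None,.013)}
for n,(a,b,z) in P.items():
    u=np.array(a)/3+[200,170]; 
    print(n,"onz",onz(u,K,T,z).round(4),end=" ")
    if b is not None:
        v=np.array(b)/3.25+[230,190]; p,e=tri(ray(u,K,T),ray(v,K2,T2)); print("tri",p.round(4),np.round(e,4),"scene onz",onz(v,K2,T2,z).round(4)[:2],end="")
    print()
# segmentation fits
hsv=cv2.cvtColor(I,cv2.COLOR_RGB2HSV)
def blob(m,c):
    m=cv2.morphologyEx(m.astype(np.uint8),cv2.MORPH_OPEN,np.ones((3,3)))
    n,l,s,ce=cv2.connectedComponentsWithStats(m); k=l[c[1],c[0]]
    if k==0: print("no",c);return
    ct=max(cv2.findContours((l==k).astype(np.uint8),0,cv2.CHAIN_APPROX_NONE)[0],key=len); return cv2.fitEllipse(cv2.convexHull(ct)),s[k][4]
dark=(hsv[...,2]<75)
for c in [(270,250),(318,255),(366,263)]:
    e=blob(dark,c); print(e, onz(e[0][0],K,T,.015).round(4) if e else "")
yel=(hsv[...,0]>20)&(hsv[...,0]<32)&(hsv[...,1]>200)&(hsv[...,2]>150)
e=blob(yel,(427,324)); print("wax",e,onz(e[0][0],K,T,.013).round(4))
E
```

```text
padL onz [ 0.5951 -0.0027  0.015 ] tri [ 0.5949 -0.0022  0.0125] [0.0006 0.0006] scene onz [0.5958 0.0021]
padM onz [ 0.5825 -0.0867  0.015 ] tri [ 0.5818 -0.0862  0.0127] [0.0011 0.0011] scene onz [ 0.5823 -0.0813]
padR onz [ 0.5688 -0.1703  0.015 ] tri [ 0.5685 -0.1702  0.0121] [0.0008 0.0008] scene onz [ 0.5697 -0.1639]
cuprim onz [ 0.4855 -0.1589  0.082 ] tri [ 0.4851 -0.159   0.0776] [0.0006 0.0006] scene onz [ 0.489  -0.1483]
tallcap onz [0.4884 0.0546 0.112 ] tri [0.4881 0.0553 0.1094] [0.0005 0.0005] scene onz [0.4905 0.0604]
shortcap onz [ 0.4891 -0.0451  0.078 ] tri [ 0.4889 -0.0448  0.076 ] [0.0003 0.0003] scene onz [ 0.4906 -0.0407]
tin onz [ 0.6738 -0.0156  0.047 ] tri [ 0.674  -0.0153  0.0446] [0.0004 0.0004] scene onz [ 0.6747 -0.0107]
reel onz [ 0.6484 -0.1828  0.057 ] tri [ 0.6481 -0.1828  0.0556] [0.0006 0.0006] scene onz [ 0.6482 -0.1791]
wax onz [ 0.4665 -0.2763  0.013 ] 
(((270.2739562988281, 245.56861877441406), (33.872161865234375, 34.85776138305664), 48.11314392089844), np.int32(935)) [ 0.5958 -0.002   0.015 ]
(((316.884521484375, 254.5971221923828), (32.103118896484375, 33.39380645751953), 159.74891662597656), np.int32(632)) [ 0.582  -0.0842  0.015 ]
no (366, 263)
None 
no (427, 324)Traceback (most recent call last):
  File "<stdin>", line 22, in <module>
TypeError: 'NoneType' object is not subscriptable
```

```bash
python3 - <<'E'
from h import *
from scipy.spatial.transform import Rotation as R
I,K,T=load("wrist0")
q=[ 2.25917240e-01,  9.74146325e-01, -5.44239587e-04, -2.04176147e-04];p=np.array([0.25303003, 0.51615326, 0.30330651])
Rt=R.from_quat(q).as_matrix()
for z in (.054,.060,.073,.080,.086):
  for x in (-.011,.011):
    print(z,x,[proj(p+Rt@np.array([x,s*.0427,z]),K,T,True).round(0).tolist() for s in(-1,1)])
I=I[:,:,::-1]; cv2.imwrite("pics/c_w.png",cv2.resize(I[270:410,100:540],(792,252*1),interpolation=cv2.INTER_CUBIC))
E
```

```text
0.054 -0.011 [[210.0, 352.0], [423.0, 353.0]]
0.054 0.011 [[204.0, 302.0], [430.0, 303.0]]
0.06 -0.011 [[214.0, 345.0], [420.0, 345.0]]
0.06 0.011 [[208.0, 296.0], [425.0, 297.0]]
0.073 -0.011 [[221.0, 331.0], [412.0, 331.0]]
0.073 0.011 [[216.0, 285.0], [417.0, 285.0]]
0.08 -0.011 [[225.0, 324.0], [409.0, 324.0]]
0.08 0.011 [[220.0, 279.0], [413.0, 279.0]]
0.086 -0.011 [[227.0, 318.0], [406.0, 318.0]]
0.086 0.011 [[223.0, 275.0], [410.0, 275.0]]
```

View pics/c_w.png

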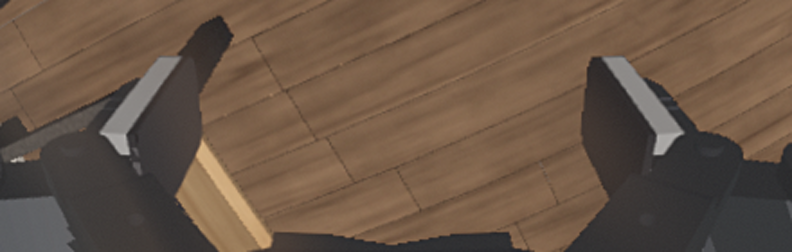

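step_arm(delta_pos=[[0.232,-0.675,-0.053],[0.232,-0.675,-0.053],[0.232,-0.675,-0.053],[0.232,-0.675,-0.053],[0.232,-0.675,-0.053],[0.232,-0.675,-0.053],[0.232,-0.675,-0.053],[0.232,-0.675,-0.053],[0.232,-0.675,-0.053],[0.232,-0.675,-0.053],[0.232,-0.675,-0.053],[0.232,-0.675,-0.053]], twist=[0.3,0.3,0.3,0.3,0.3,0.3,0.3,0.3,0.3,0.3,0.3,0.3], gripper=[0.6,0.6,0.6,0.6,0.6,0.6,0.6,0.6,0.6,0.6,0.6,0.6], grip_force=30)

```text
time_s: 1.65
position: [0.4853, -0.1615, 0.2502]
ee_rot: [0.079, 0.997, -0.0, -0.0]
ft_force: [-0.7, 0.9, -0.0]
gripper_width: 0.0683
```

```bash
cat >> h.py <<'E'
def snap(n,name):
    from workcell import snapshot
    s=snapshot(n); cv2.imwrite(f"pics/{name}.png",s["img"][:,:,::-1]); np.savez(f"pics/{name}.npz",**s)
def st():
    from workcell import observe
    o=observe(); print(round(o["time_s"],2),"pos",o["position"].round(4),"jaw",round(2*np.arctan2(o["ee_rot"][1],o["ee_rot"][0])-np.pi/2,4),"F",o["ft_force"].round(1),"w",round(o["gripper_width"],4)); return o
E
python3 - <<'E'
from h import *
o=st(); print(o["ee_rot"],o["q"].round(3)); snap("wrist","w1")
E
```

```text
1.65 pos [ 0.4853 -0.1615  0.2502] jaw 1.4128 F [-0.7  0.9 -0. ] w 0.0683
[ 7.89128663e-02  9.96881432e-01 -4.52286294e-06 -4.12986685e-04] [-0.472  0.043  1.664 -0.     1.435 -1.885]
```

View pics/w1.png

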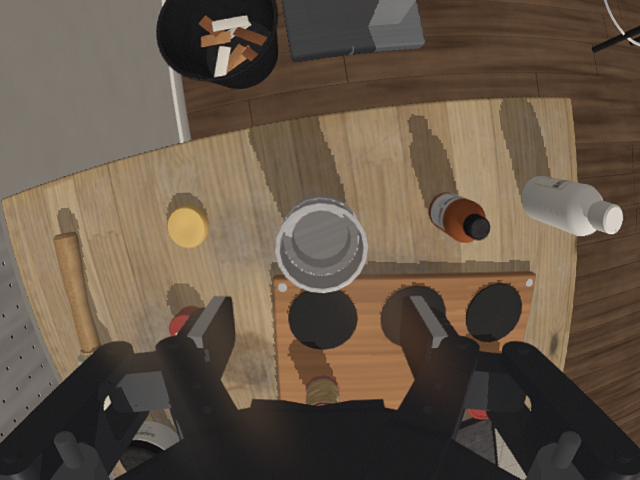

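```bash
python3 - <<'E'
from h import *
I,K,T=load("w1")
c=I[185:305,262:382,::-1].copy(); c=cv2.resize(c,(600,600),interpolation=cv2.INTER_CUBIC)
for (x,y),col in [((.4853,-.159),(0,0,255)),((.4853,-.162),(0,255,0))]:
  for r,z in ((.031,.082),):
    pts=[((proj([x+r*np.cos(a),y+r*np.sin(a),z],K,T,True)-[262,185]+.5)*5) for a in np.linspace(0,6.28,80)]
    cv2.polylines(c,[np.array(pts,np.int32)],True,col,1)
cv2.imwrite("pics/w1c.png",c)
E
```

```text
(no output)
```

View pics/w1c.png

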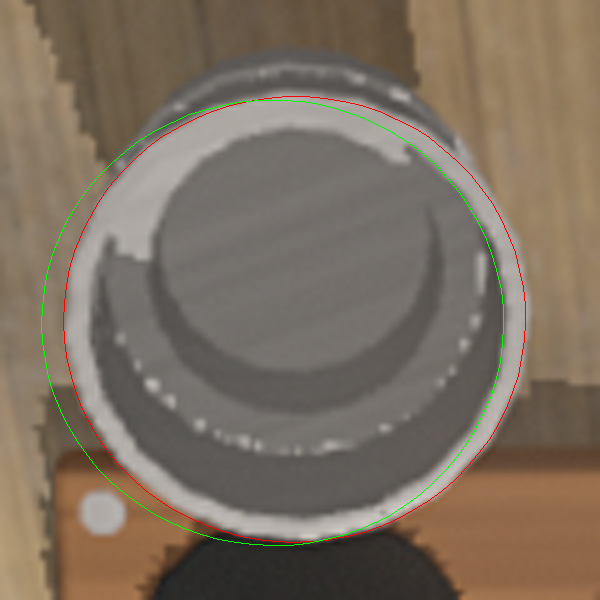

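Both views agree: the projected rim lies on the cup at about (0.485, -0.159) and z = 0.082. I'll check the fingertip depth at this 68 mm opening, then refine the wax and pads.

```bash
python3 - <<'E'
from h import *
from scipy.spatial.transform import Rotation as R
from workcell import observe
o=st()
I,K,T=load("w1")
Rt=R.from_quat(o["ee_rot"]).as_matrix();p=o["position"]
for z in (.054,.058,.062,.066,.070):
    print(z,[proj(p+Rt@np.array([.011,s*.0342,z]),K,T,True).round(0).tolist() for s in(-1,1)])
c=cv2.resize(I[280:380,180:460,::-1],(784,280),interpolation=cv2.INTER_CUBIC); cv2.imwrite("pics/w1f.png",c)
# wax
hsv=cv2.cvtColor(I,cv2.COLOR_RGB2HSV); m=((hsv[...,0]>15)&(hsv[...,0]<35)&(hsv[...,1]>110)&(hsv[...,2]>120)).astype(np.uint8)
n,l,s,ce=cv2.connectedComponentsWithStats(m); k=l[225,187]; print("wax w",s[k],ce[k],onz(ce[k],K,T,.013,True))
I,K,T=load("top0")
hsv=cv2.cvtColor(I,cv2.COLOR_RGB2HSV); m=((hsv[...,0]>20)&(hsv[...,0]<35)&(hsv[...,1]>160)&(hsv[...,2]>170)).astype(np.uint8)
n,l,s,ce=cv2.connectedComponentsWithStats(m); k=l[323,427]; print("wax t",s[k],ce[k],onz(ce[k],K,T,.013))
E
```

```text
1.7 pos [ 0.486  -0.1635  0.2497] jaw 1.4123 F [-2.8 -1.2 -2.7] w 0.0684
0.054 [[221.0, 305.0], [403.0, 305.0]]
0.058 [[223.0, 301.0], [400.0, 301.0]]
0.062 [[226.0, 297.0], [398.0, 297.0]]
0.066 [[228.0, 293.0], [396.0, 293.0]]
0.07 [[230.0, 289.0], [394.0, 290.0]]
wax w [ 167  205   42   43 1381] [187.37509051 226.21361332] [ 0.46442738 -0.27383201  0.013     ]
wax t [     0      0    640    480 307098] [319.46371191 239.471527  ] [ 0.60932298 -0.08791522  0.013     ]
```

View pics/w1f.png

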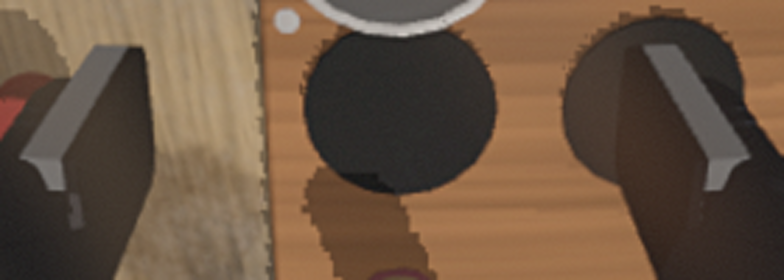

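step_arm(delta_pos=[[0,0,-0.05],[0,0,-0.07],[0,0,-0.07],[0,0,-0.07],[0,0,-0.07]], twist=[0,0,0,0,0], gripper=[1,1,1,1,1])

```text
time_s: 2.33
position: [0.4855, -0.1588, 0.182]
ee_rot: [0.078, 0.997, -0.0, 0.001]
ft_force: [0.9, 0.7, 0.0]
gripper_width: 0.0855
```

```bash
python3 - <<'E'
from h import *
st()
snap("wrist","w2");I,K,T=load("w2")
best=[]
c=I[:,:,::-1].copy()
for (x,y),col in [((.485,-.159),(0,0,255)),((.485,-.159),(0,255,0))][:1]:
    for r,z in ((.031,.082),(.031,.052)):
      pts=[(proj([x+r*np.cos(a),y+r*np.sin(a),z],K,T,True)*1) for a in np.linspace(0,6.28,80)]
      cv2.polylines(c,[np.array(np.round(np.array(pts)*16),np.int32)],True,col,1,shift=4)
cv2.imwrite("pics/w2c.png",cv2.resize(c[150:350,190:450],(780,600),interpolation=cv2.INTER_CUBIC))
E
```

```text
2.33 pos [ 0.4855 -0.1588  0.182 ] jaw 1.4151 F [0.9 0.7 0. ] w 0.0855
```

View pics/w2c.png

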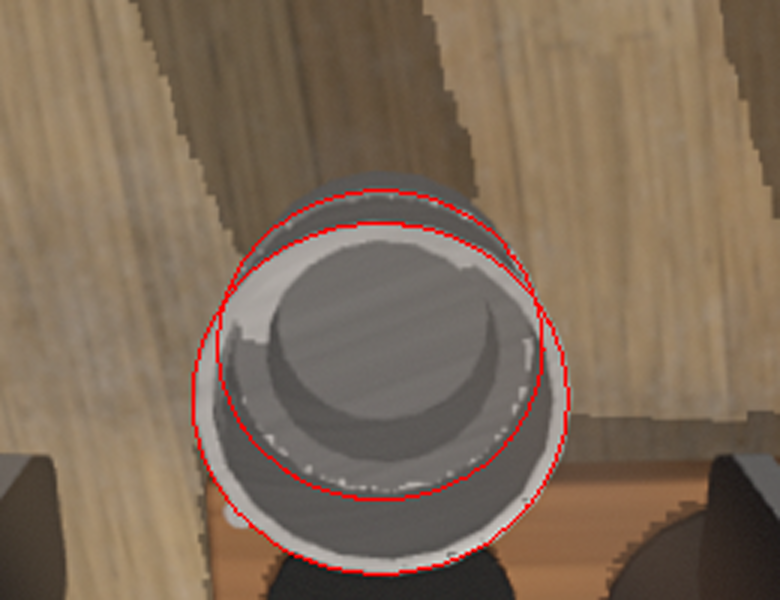

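Both projected rims (z = 82 and 52 mm) lie on the image, so I'm going down to grip the upper wall only.

step_arm(delta_pos=[[0,0,-0.03],[0,0,-0.057],[0,0,-0.057],[0,0,-0.057],[0,0,-0.057]], twist=[0,0,0,0,0], gripper=[1,1,1,1,1])

```text
time_s: 3.0
position: [0.4856, -0.1589, 0.1252]
ee_rot: [0.078, 0.997, -0.0, 0.001]
ft_force: [0.6, -0.1, 0.2]
gripper_width: 0.0855
```

```bash
python3 - <<'E'
from h import *
st()
snap("scene","s3");I,K,T=load("s3")
cv2.imwrite("pics/s3c.png",cv2.resize(I[150:290,290:470,::-1],(771,600),interpolation=cv2.INTER_CUBIC))
E
```

```text
3.0 pos [ 0.4856 -0.1589  0.1252] jaw 1.415 F [ 0.6 -0.1  0.2] w 0.0855
```

View pics/s3c.png

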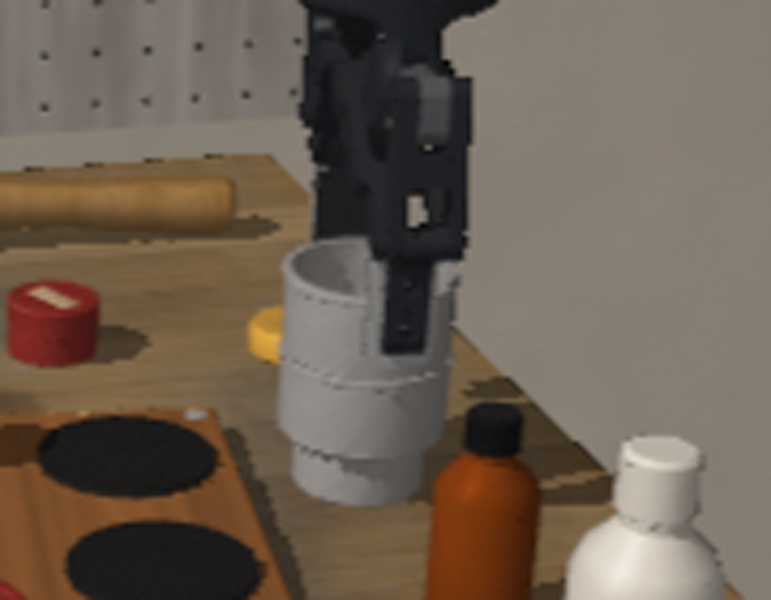

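The fingertips are clear above the lower rim. Closing now.

step_arm(delta_pos=[[0,0,0],[0,0,0],[0,0,0],[0,0,0],[0,0,0],[0,0,0]], twist=[0,0,0,0,0,0], gripper=[0.5,0.45,0.4,0.3,0.2,0.2], grip_force=25)

```text
time_s: 3.8
position: [0.4852, -0.1588, 0.1241]
ee_rot: [0.078, 0.997, -0.0, 0.0]
ft_force: [-1.4, -0.0, 5.8]
gripper_width: 0.0583
```

```bash
python3 - <<'E'
from h import *
st()
snap("scene","s4");I,K,T=load("s4")
cv2.imwrite("pics/s4c.png",cv2.resize(I[150:290,290:470,::-1],(771,600),interpolation=cv2.INTER_CUBIC))
E
```

```text
3.8 pos [ 0.4852 -0.1588  0.1241] jaw 1.415 F [-1.4 -0.   5.8] w 0.0583
```

View pics/s4c.png

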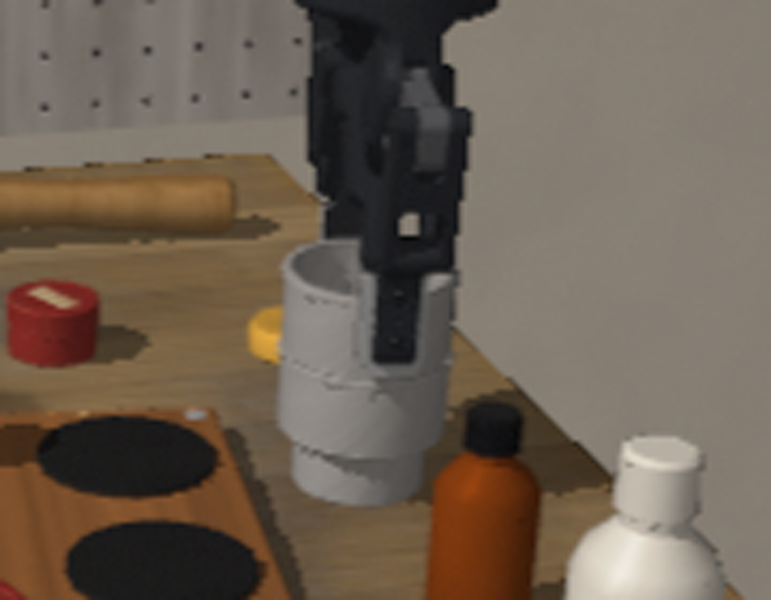

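step_arm(delta_pos=[[0,0,0],[0,0,0.005],[0,0,0.01],[0,0,0.018],[0,0,0.028],[0,0,0.04],[0,0,0.055],[0,0,0.07],[0,0,0.07],[0,0,0.07]], twist=[0,0,0,0,0,0,0,0,0,0], gripper=[0.2,0.2,0.2,0.2,0.2,0.2,0.2,0.2,0.2,0.2])

```text
time_s: 5.1
position: [0.485, -0.1587, 0.1936]
ee_rot: [0.078, 0.997, 0.0, -0.0]
ft_force: [-0.4, 0.6, -1.4]
gripper_width: 0.0583
```

```bash
python3 - <<'E'
from h import *
st()
snap("scene","s5");I,K,T=load("s5")
cv2.imwrite("pics/s5c.png",cv2.resize(I[100:290,260:470,::-1],(663,600),interpolation=cv2.INTER_CUBIC))
E
```

```text
5.1 pos [ 0.485  -0.1587  0.1936] jaw 1.415 F [-0.4  0.6 -1.4] w 0.0583
```

View pics/s5c.png

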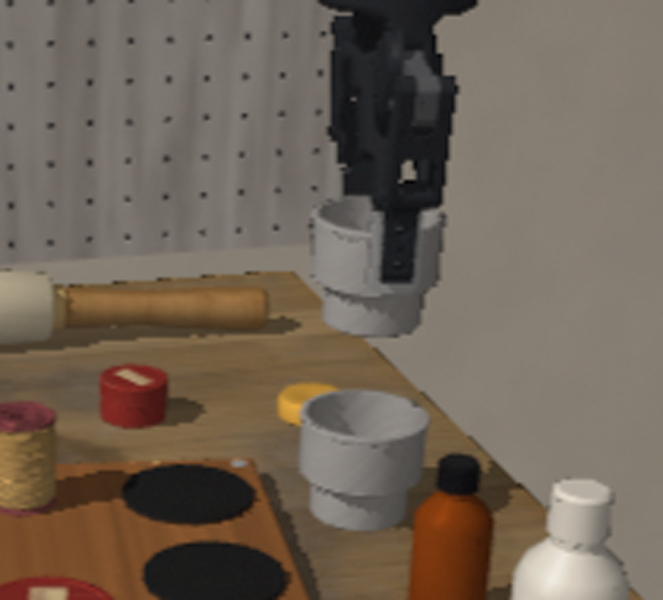

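The upper cup is free and the lower one has stayed put. I'll check the pads in the earlier wrist picture.

```bash
python3 - <<'E'
from h import *
def ov(n,fish,circ,box,sc,out):
    I,K,T=load(n); c=I[:,:,::-1].copy(); c=c[box[1]:box[3],box[0]:box[2]]; c=cv2.resize(c,None,fx=sc,fy=sc,interpolation=cv2.INTER_CUBIC)
    for x,y,z,r in circ:
        pts=[((proj([x+r*np.cos(a),y+r*np.sin(a),z],K,T,fish)-box[:2]+.5)*sc) for a in np.linspace(0,6.28,80)]
        cv2.polylines(c,[np.array(np.round(np.array(pts)*16),np.int32)],True,(0,255,0),1,shift=4)
    cv2.imwrite(out,c)
C=[(.5951,-.0027,.015,.032),(.582,-.0865,.015,.032),(.5688,-.1703,.015,.032),(.4884,.055,.112,.012),(.489,-.045,.078,.009),(.466,-.2755,.013,.0195),(.674,-.0155,.047,.028)]
ov("w1",True,C,(150,170,640,370),1.6,"pics/o1.png")
ov("top0",False,C,(210,175,460,345),3,"pics/o2.png")
E
```

```text
(no output)
```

View pics/o1.png

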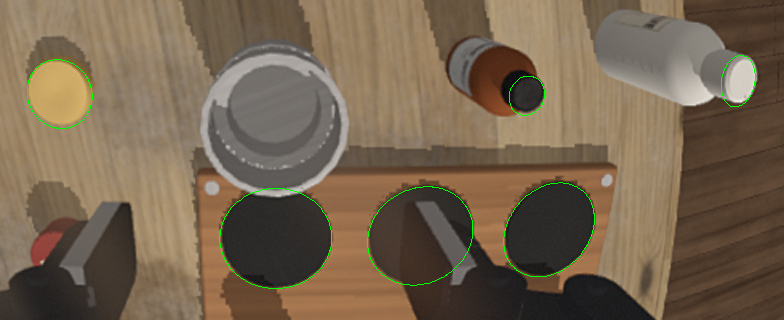

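View pics/o2.png

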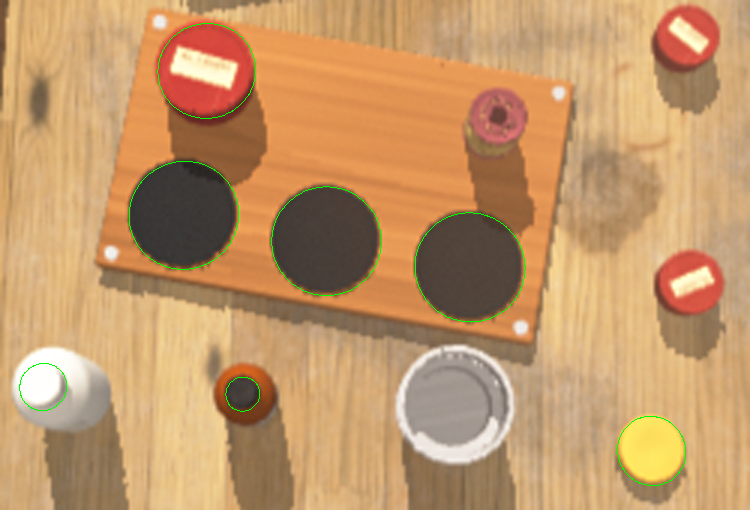

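step_arm(delta_pos=[[0.04,0.03,0],[0.08,0.06,0],[0.097,0.0725,-0.02],[0.097,0.0725,-0.05],[0.097,0.0725,-0.06],[0.097,0.0725,-0.07],[0.097,0.0725,-0.07],[0.097,0.0725,-0.07]], twist=[0,0,0,0,0,0,0,0], gripper=[0.2,0.2,0.2,0.2,0.2,0.2,0.2,0.2])

```text
time_s: 6.15
position: [0.5823, -0.0865, 0.1248]
ee_rot: [0.078, 0.997, -0.0, 0.001]
ft_force: [-0.1, 0.4, -0.8]
gripper_width: 0.059
```

```bash
cat >> h.py <<'E'
def ov(n,fish,circ,box,sc,out):
    I,K,T=load(n); c=I[:,:,::-1].copy(); c=c[box[1]:box[3],box[0]:box[2]]; c=cv2.resize(c,None,fx=sc,fy=sc,interpolation=cv2.INTER_CUBIC)
    for x,y,z,r in circ:
        pts=[((proj([x+r*np.cos(a),y+r*np.sin(a),z],K,T,fish)-box[:2]+.5)*sc) for a in np.linspace(0,6.28,80)]
        cv2.polylines(c,[np.array(np.round(np.array(pts)*16),np.int32)],True,(0,255,0),1,shift=4)
    cv2.imwrite(out,c)
E
python3 - <<'E'
from h import *
st()
snap("scene","s6");snap("wrist","w6")
ov("s6",False,[(.582,-.0866,.015,.0235),(.582,-.0866,.015,.032)],(250,170,450,320),4,"pics/s6c.png")
ov("w6",True,[(.582,-.0866,.081,.031)],(190,100,450,300),3,"pics/w6c.png")
E
```

```text
6.15 pos [ 0.5823 -0.0865  0.1248] jaw 1.4147 F [-0.1  0.4 -0.8] w 0.059
```

View pics/s6c.png

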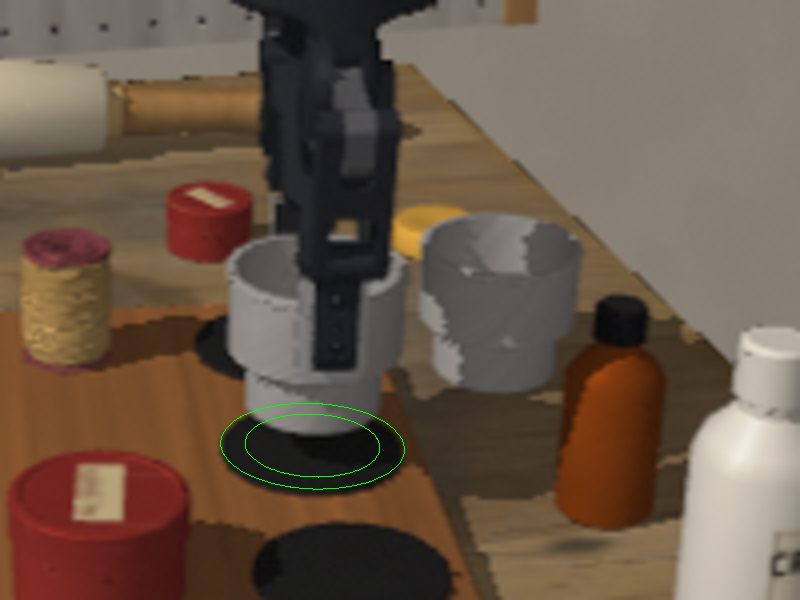

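View pics/w6c.png

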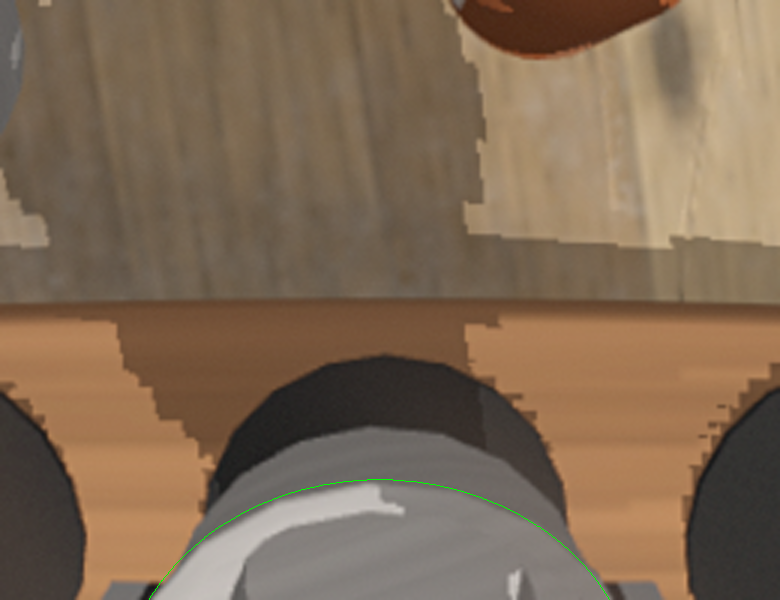

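step_arm(delta_pos=[[0,0,-0.007],[0,0,-0.012],[0,0,-0.0145],[0,0,-0.0155],[0,0,-0.0155],[0,0,-0.0155]], twist=[0,0,0,0,0,0], gripper=[0.2,0.2,0.2,0.2,0.2,0.2])

```text
time_s: 7.0
position: [0.582, -0.0862, 0.1092]
ee_rot: [0.078, 0.997, -0.0, 0.0]
ft_force: [-7.6, 1.0, 13.4]
gripper_width: 0.0585
```

```bash
python3 - <<'E'
from h import *
st()
E
```

```text
7.0 pos [ 0.582  -0.0862  0.1092] jaw 1.4151 F [-7.6  1.  13.4] w 0.0585
```

step_arm(delta_pos=[[0,0,0.001],[0,0,0.001],[0,0,0.001],[0,0,0.001],[0,0,0.03],[0,0,0.07],[0,0,0.09],[0,0,0.09]], twist=[0,0,0,0,0,0,0,0], gripper=[0.2,0.6,0.8,0.8,0.8,0.8,0.8,0.8])

```text
time_s: 8.0
position: [0.5826, -0.0863, 0.1997]
ee_rot: [0.078, 0.997, -0.0, 0.001]
ft_force: [-0.4, 0.1, -0.2]
gripper_width: 0.077
```

step_arm(delta_pos=[[-0.05,0.06,0.0],[-0.094,0.1415,0.0],[-0.094,0.1415,0.0],[-0.094,0.1415,0.0],[-0.094,0.1415,0.0]], twist=[0,0,0,0,0], gripper=[1,1,1,1,1])

```text
time_s: 8.62
position: [0.4881, 0.0551, 0.1977]
ee_rot: [0.078, 0.997, -0.0, -0.0]
ft_force: [0.1, 0.2, -0.5]
gripper_width: 0.0858
```

```bash
python3 - <<'E'
from h import *
st()
snap("scene","s7");snap("wrist","w7");snap("top","t7")
ov("t7",False,[(.582,-.0866,.067,.031),(.582,-.0866,.015,.032),(.485,-.159,.052,.031)],(210,175,460,345),3,"pics/t7c.png")
ov("w7",True,[(.4884,.055,.112,.012)],(190,100,450,300),3,"pics/w7c.png")
E
```

```text
8.62 pos [0.4881 0.0551 0.1977] jaw 1.4154 F [ 0.1  0.2 -0.5] w 0.0858
```

View pics/t7c.png

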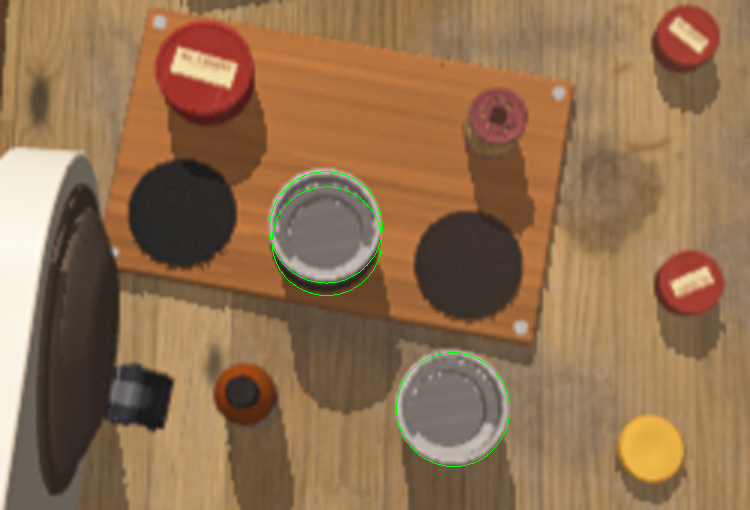

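View pics/w7.png

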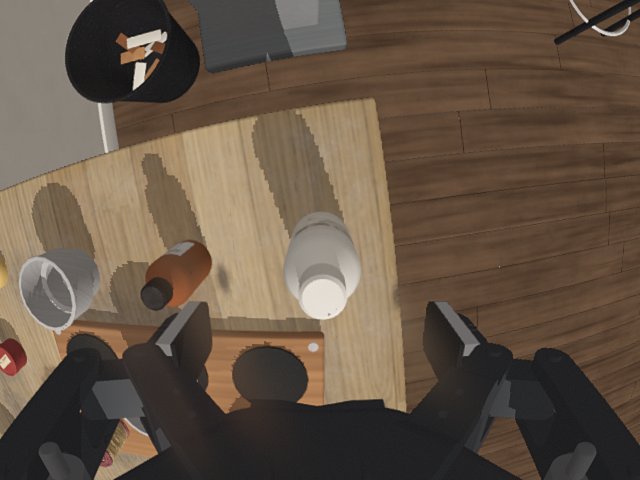

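In the top view the cup is centred on the middle pad to about 1 mm, and the lower cup has not moved. Next is the tall bottle.

```bash
python3 - <<'E'
from h import *
ov("w7",True,[(.4884,.055,.112,.012),(.4884,.055,.065,.0215),(.4884,.055,.0,.0215)],(240,180,400,340),4,"pics/w7c.png")
E
```

```text
(no output)
```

View pics/w7c.png

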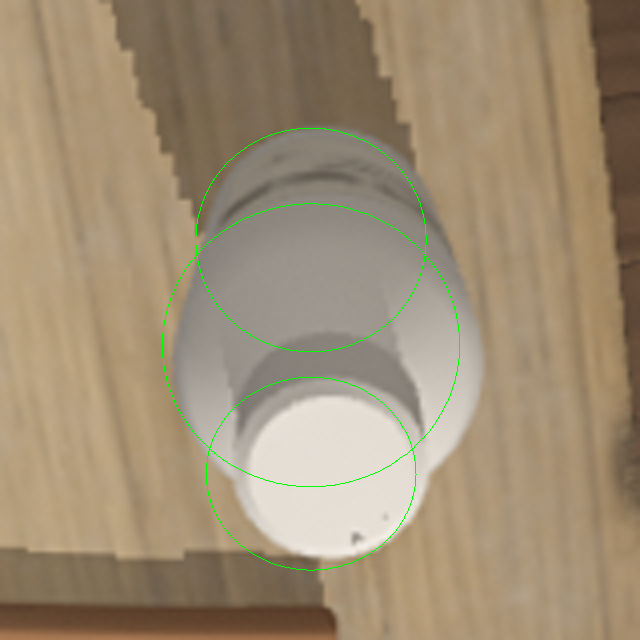

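The body and cap sit about 2 mm farther left than the top view gave, so I'll use y ≈ 0.057. I'll descend in two stages.

step_arm(delta_pos=[[0,0.002,-0.03],[0,0.002,-0.04],[0,0.002,-0.04],[0,0.002,-0.04]], twist=[0,0,0,0], gripper=[1,1,1,1])

```text
time_s: 9.28
position: [0.4885, 0.0571, 0.1592]
ee_rot: [0.078, 0.997, -0.0, 0.0]
ft_force: [-0.1, -1.5, -0.0]
gripper_width: 0.0853
```

```bash
python3 - <<'E'
from h import *
st()
snap("wrist","w8")
ov("w8",True,[(.4884,.057,.112,.012),(.4884,.057,.065,.0215),(.4884,.057,.0,.0215)],(190,180,450,380),3,"pics/w8c.png")
E
```

```text
9.28 pos [0.4885 0.0571 0.1592] jaw 1.4147 F [-0.1 -1.5 -0. ] w 0.0853
```

View pics/w8c.png

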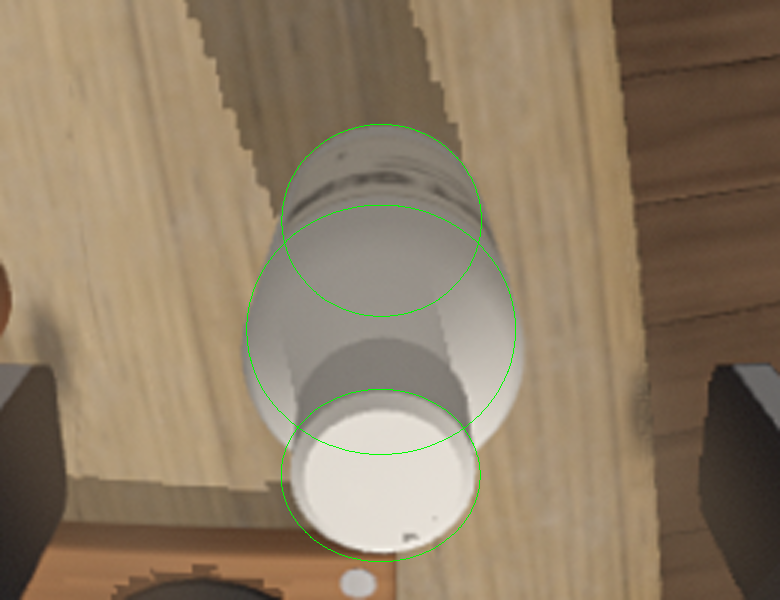

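step_arm(delta_pos=[[0,0,-0.025],[0,0,-0.042],[0,0,-0.042],[0,0,-0.042],[0,0,-0.042],[0,0,-0.042],[0,0,-0.042],[0,0,-0.042],[0,0,-0.042]], twist=[0,0,0,0,0,0,0,0,0], gripper=[1,0.6,0.4,0.2,0.1,0.0,-0.1,-0.2,-0.2], grip_force=30)

```text
time_s: 10.45
position: [0.4884, 0.0572, 0.117]
ee_rot: [0.078, 0.997, -0.0, 0.0]
ft_force: [-2.1, 0.5, 7.0]
gripper_width: 0.0415
```

```bash
python3 - <<'E'
from h import *
st()
snap("scene","s9");I,K,T=load("s9")
cv2.imwrite("pics/s9c.png",cv2.resize(I[170:360,330:520,::-1],(600,600),interpolation=cv2.INTER_CUBIC))
E
```

```text
10.45 pos [0.4884 0.0572 0.117 ] jaw 1.415 F [-2.1  0.5  7. ] w 0.0415
```

View pics/s9c.png

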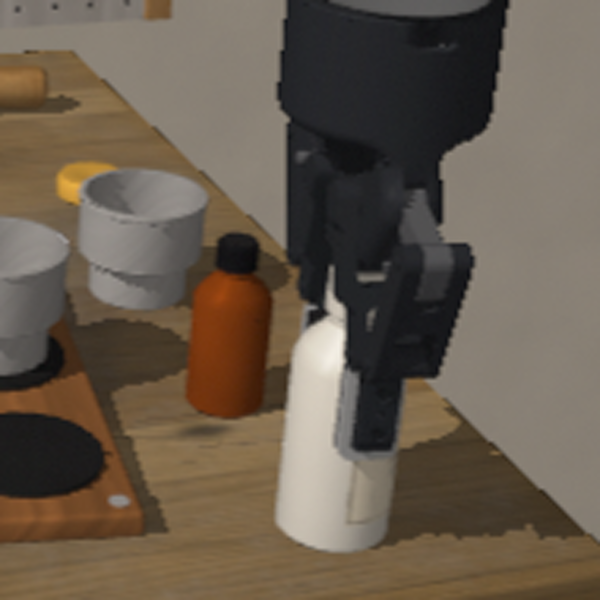

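step_arm(delta_pos=[[0,0,0.015],[0,0,0.04],[0,0,0.055],[0,0,0.055]], twist=[0,0,0,0], gripper=[-0.2,-0.2,-0.2,-0.2])

```text
time_s: 11.0
position: [0.4885, 0.0573, 0.1726]
ee_rot: [0.078, 0.997, 0.0, 0.001]
ft_force: [0.1, -0.4, -1.4]
gripper_width: 0.0416
```

```bash
python3 - <<'E'
from h import *
st()
snap("scene","s10")
I,K,T=load("s10"); cv2.imwrite("pics/s10c.png",cv2.resize(I[120:340,330:520,::-1],(518,600),interpolation=cv2.INTER_CUBIC))
ov("w7",True,[(.5951,-.0027,.015,.032),(.489,-.045,.078,.009),(.489,-.045,.040,.017)],(110,220,370,420),3,"pics/w7d.png")
E
```

```text
11.0 pos [0.4885 0.0573 0.1726] jaw 1.415 F [ 0.1 -0.4 -1.4] w 0.0416
```

View pics/s10c.png

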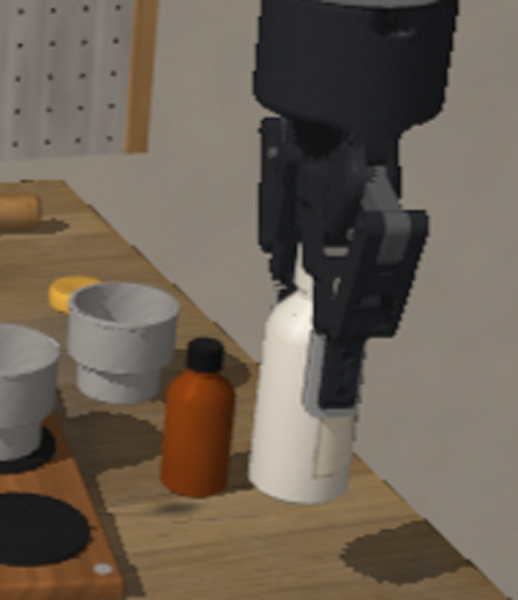

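View pics/w7d.png

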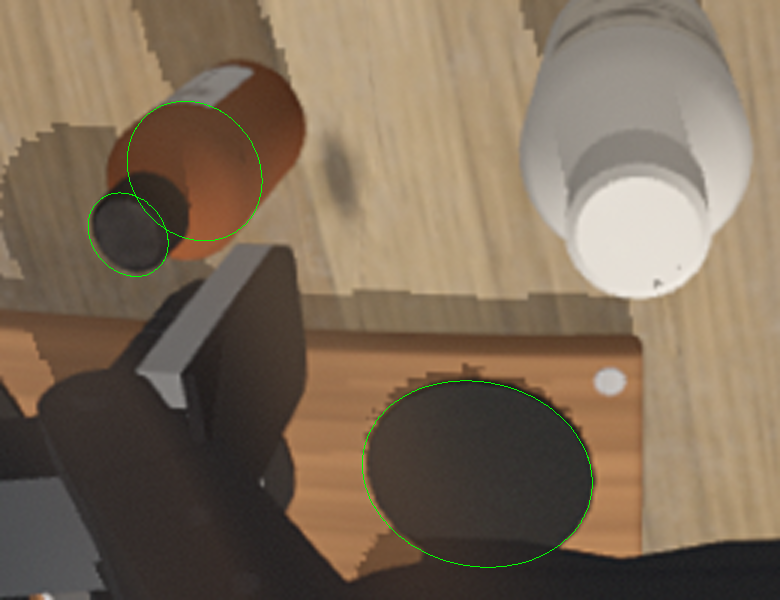

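step_arm(delta_pos=[[0.04,-0.022,0],[0.08,-0.045,0],[0.1065,-0.06,0],[0.1065,-0.06,-0.015],[0.1065,-0.06,-0.03],[0.1065,-0.06,-0.037],[0.1065,-0.06,-0.037],[0.1065,-0.06,-0.037]], twist=[0,0,0,0,0,0,0,0], gripper=[-0.2,-0.2,-0.2,-0.2,-0.2,-0.2,-0.2,-0.2])

```text
time_s: 12.05
position: [0.5947, -0.0026, 0.135]
ee_rot: [0.078, 0.997, -0.0, 0.0]
ft_force: [-0.1, 0.9, -0.4]
gripper_width: 0.0416
```

```bash
python3 - <<'E'
from h import *
st()
snap("scene","s11")
ov("s11",False,[(.595,-.0027,.015,.0215),(.595,-.0027,.015,.032)],(240,150,460,350),3,"pics/s11c.png")
E
```

```text
12.05 pos [ 0.5947 -0.0026  0.135 ] jaw 1.4153 F [-0.1  0.9 -0.4] w 0.0416
```

View pics/s11c.png

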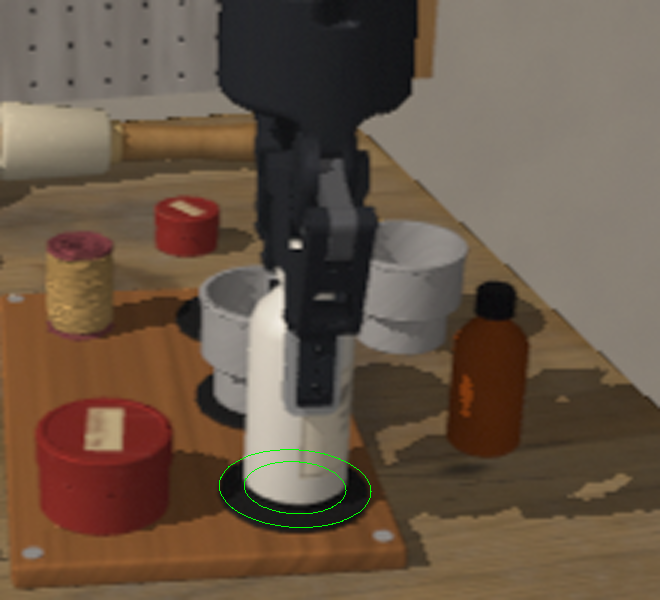

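step_arm(delta_pos=[[0,0,-0.002],[0,0,-0.003],[0,0,-0.003]], twist=[0,0,0], gripper=[-0.2,-0.2,-0.2])

```text
time_s: 12.48
position: [0.5948, -0.0027, 0.132]
ee_rot: [0.078, 0.997, -0.0, 0.0]
ft_force: [-2.2, -0.3, 6.1]
gripper_width: 0.0415
```

step_arm(delta_pos=[[0,0,0],[0,0,0],[0,0,0],[0,0,0]], twist=[0,0,0,0], gripper=[0.0,0.2,0.3,0.3])

```text
time_s: 12.98
position: [0.5946, -0.0027, 0.1313]
ee_rot: [0.078, 0.997, -0.0, -0.0]
ft_force: [0.4, -0.2, 0.1]
gripper_width: 0.0555
```

step_arm(delta_pos=[[0,0,0.02],[0,0,0.05],[0,0,0.09],[0,0,0.09]], twist=[0,0,0,0], gripper=[0.3,0.3,0.3,0.3])

```text
time_s: 13.48
position: [0.5955, -0.0028, 0.2246]
ee_rot: [0.078, 0.997, -0.0, 0.003]
ft_force: [-0.4, 1.0, -1.1]
gripper_width: 0.0553
```

step_arm(delta_pos=[[-0.05,-0.02,0.0],[-0.106,-0.042,-0.03],[-0.106,-0.042,-0.06],[-0.106,-0.042,-0.06],[-0.106,-0.042,-0.06]], twist=[0,0,0,0,0], gripper=[0.6,0.6,0.6,0.6,0.6])

```text
time_s: 14.1
position: [0.4894, -0.0447, 0.1622]
ee_rot: [0.078, 0.997, -0.0, 0.0]
ft_force: [0.2, 0.8, 0.9]
gripper_width: 0.0682
```

```bash
python3 - <<'E'
from h import *
st()
snap("wrist","w12");snap("top","t12")
ov("w12",True,[(.489,-.0445,.078,.009),(.489,-.0445,.045,.017)],(190,180,450,380),3,"pics/w12c.png")
ov("t12",False,[(.595,-.0027,.127,.012),(.595,-.0027,.015,.032)],(210,175,460,345),3,"pics/t12c.png")
E
```

```text
14.1 pos [ 0.4894 -0.0447  0.1622] jaw 1.4153 F [0.2 0.8 0.9] w 0.0682
```

View pics/w12c.png

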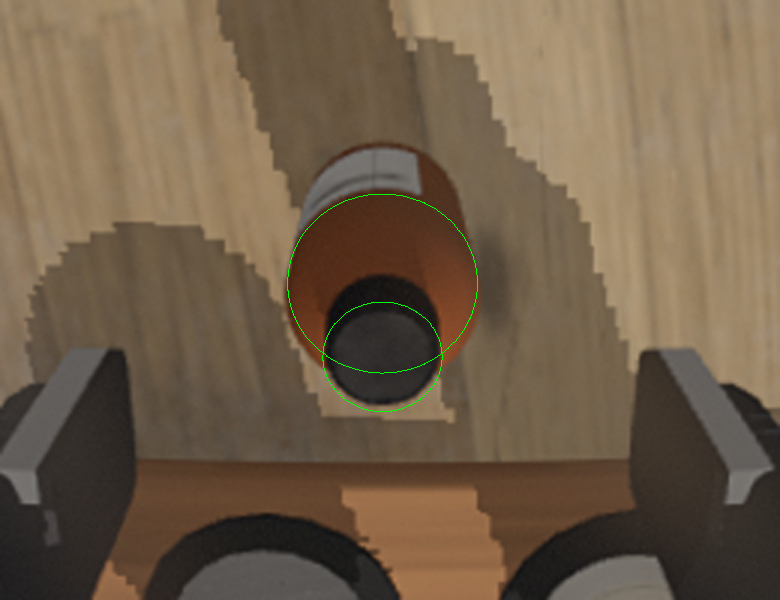

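View pics/t12c.png

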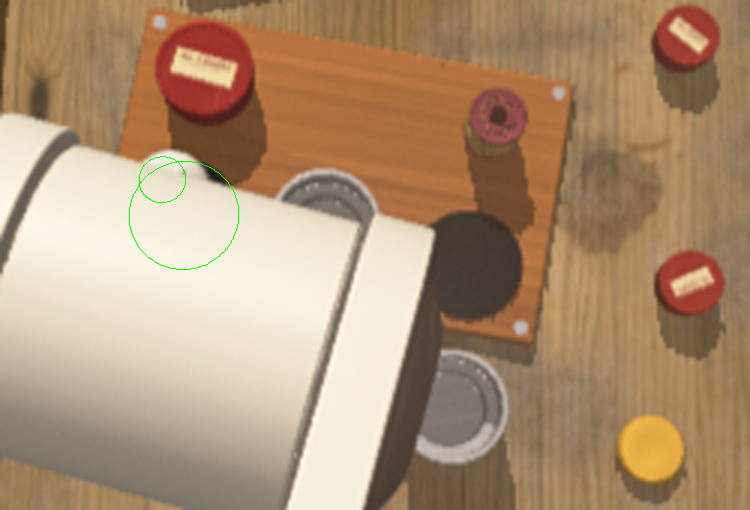

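step_arm(delta_pos=[[0,0,-0.04],[0,0,-0.072],[0,0,-0.072],[0,0,-0.072],[0,0,-0.072],[0,0,-0.072],[0,0,-0.072],[0,0,-0.072],[0,0,-0.072],[0,0,-0.072]], twist=[0,0,0,0,0,0,0,0,0,0], gripper=[0.6,0.6,0.3,0.1,0.0,-0.1,-0.2,-0.3,-0.4,-0.4], grip_force=30)

```text
time_s: 15.45
position: [0.4888, -0.0448, 0.0899]
ee_rot: [0.078, 0.997, -0.0, 0.0]
ft_force: [-1.8, 0.4, 6.8]
gripper_width: 0.033
```

step_arm(delta_pos=[[0,0,0.0],[0,0,0.015],[0,0,0.05],[0,0,0.09],[0,0,0.09],[0,0,0.09]], twist=[0,0,0,0,0,0], gripper=[-0.4,-0.4,-0.4,-0.4,-0.4,-0.4])

```text
time_s: 16.2
position: [0.4884, -0.0447, 0.1794]
ee_rot: [0.078, 0.997, -0.0, 0.0]
ft_force: [0.4, -0.2, -1.6]
gripper_width: 0.0331
```

```bash
python3 - <<'E'
from h import *
st()
snap("scene","s13")
ov("s13",False,[(.595,-.0027,.015,.0215),(.5688,-.1703,.015,.032)],(240,120,480,350),2.6,"pics/s13c.png")
E
```

```text
16.2 pos [ 0.4884 -0.0447  0.1794] jaw 1.415 F [ 0.4 -0.2 -1.6] w 0.0331
```

View pics/s13c.png

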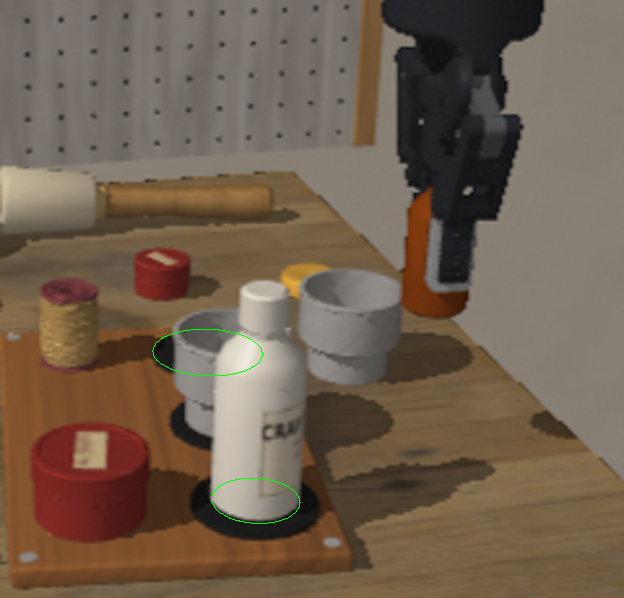

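step_arm(delta_pos=[[0.03,-0.047,0],[0.06,-0.094,0],[0.0805,-0.1255,0],[0.0805,-0.1255,0],[0.0805,-0.1255,-0.04],[0.0805,-0.1255,-0.065],[0.0805,-0.1255,-0.071],[0.0805,-0.1255,-0.071],[0.0805,-0.1255,-0.071]], twist=[0,0,0,0,0,0,0,0,0], gripper=[-0.4,-0.4,-0.4,-0.4,-0.4,-0.4,-0.4,-0.4,-0.4])

```text
time_s: 17.38
position: [0.5695, -0.1702, 0.1095]
ee_rot: [0.078, 0.997, -0.0, 0.001]
ft_force: [0.9, -0.3, -1.1]
gripper_width: 0.0331
```

```bash
python3 - <<'E'
from h import *
st()
snap("wrist","w14")
ov("w14",True,[(.5688,-.1703,.015,.032)],(190,160,450,360),3,"pics/w14c.png")
E
```

```text
17.38 pos [ 0.5695 -0.1702  0.1095] jaw 1.4152 F [ 0.9 -0.3 -1.1] w 0.0331
```

View pics/w14c.png

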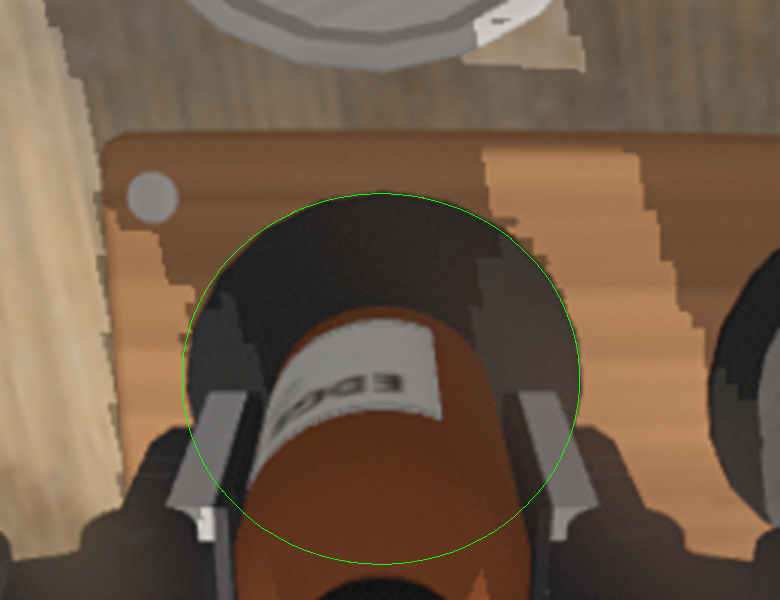

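step_arm(delta_pos=[[0,0,-0.002],[0,0,-0.004],[0,0,-0.0045],[0,0,-0.0045]], twist=[0,0,0,0], gripper=[-0.4,-0.4,-0.4,-0.4])

```text
time_s: 17.92
position: [0.5693, -0.1703, 0.1049]
ee_rot: [0.078, 0.997, -0.0, 0.0]
ft_force: [-4.5, 2.4, 13.1]
gripper_width: 0.033
```

step_arm(delta_pos=[[0,0,0],[0,0,0],[0,0,0],[0,0,0],[0,0,0.03],[0,0,0.08],[0,0,0.1],[0,0,0.1]], twist=[0,0,0,0,0,0,0,0], gripper=[-0.2,0.0,0.1,0.1,0.1,0.1,0.1,0.1])

```text
time_s: 18.92
position: [0.5696, -0.1704, 0.2054]
ee_rot: [0.078, 0.997, -0.001, 0.001]
ft_force: [-0.7, -0.3, -0.2]
gripper_width: 0.0469
```

step_arm(delta_pos=[[-0.05,-0.05,0.0],[-0.104,-0.105,-0.03],[-0.104,-0.105,-0.06],[-0.104,-0.105,-0.06],[-0.104,-0.105,-0.06]], twist=[0,0,0,0,0], gripper=[0.4,0.4,0.4,0.4,0.4])

```text
time_s: 19.55
position: [0.4655, -0.275, 0.1438]
ee_rot: [0.078, 0.997, 0.0, -0.0]
ft_force: [-0.4, -0.1, 1.0]
gripper_width: 0.0599
```

```bash
python3 - <<'E'
from h import *
st()
snap("wrist","w15");snap("top","t15");snap("scene","s15")
ov("w15",True,[(.465,-.275,.013,.0195)],(190,160,450,360),3,"pics/w15c.png")
ov("t15",False,[(.595,-.0027,.127,.012),(.595,-.0027,.015,.032),(.582,-.0866,.067,.031),(.5688,-.1703,.093,.009)],(210,175,460,345),3,"pics/t15c.png")
E
```

```text
19.55 pos [ 0.4655 -0.275   0.1438] jaw 1.4149 F [-0.4 -0.1  1. ] w 0.0599
```

View pics/w15c.png

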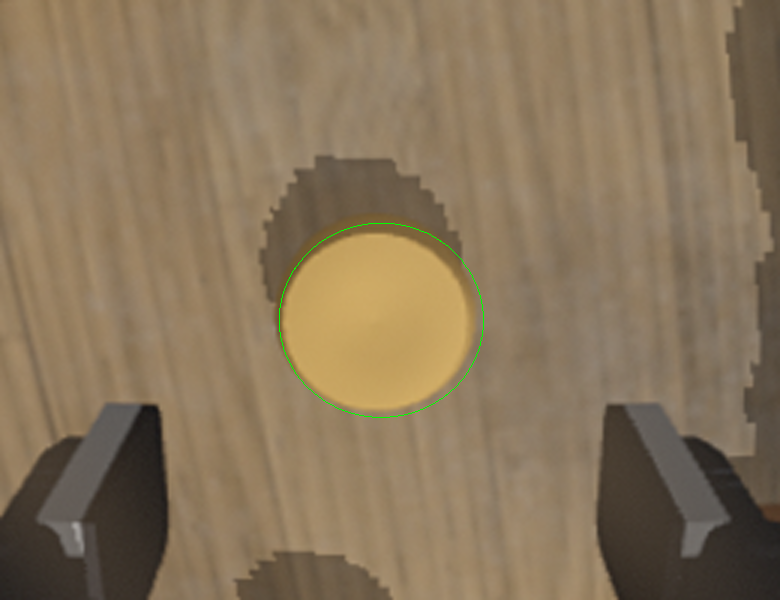

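View pics/t15c.png

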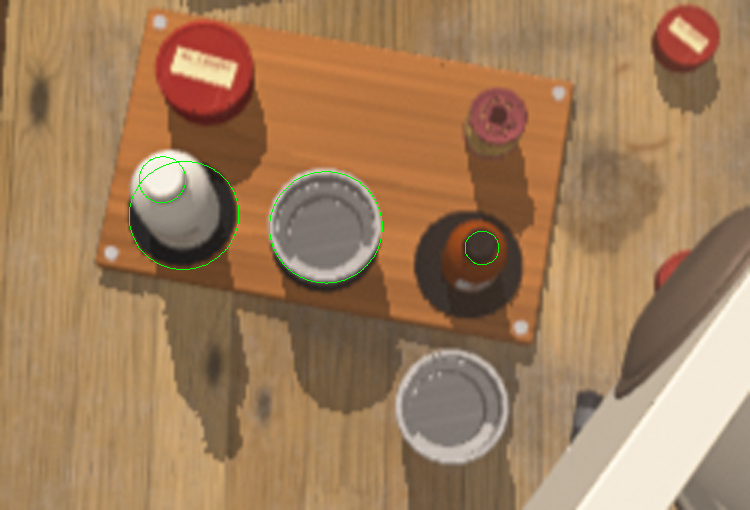

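View pics/s15.png

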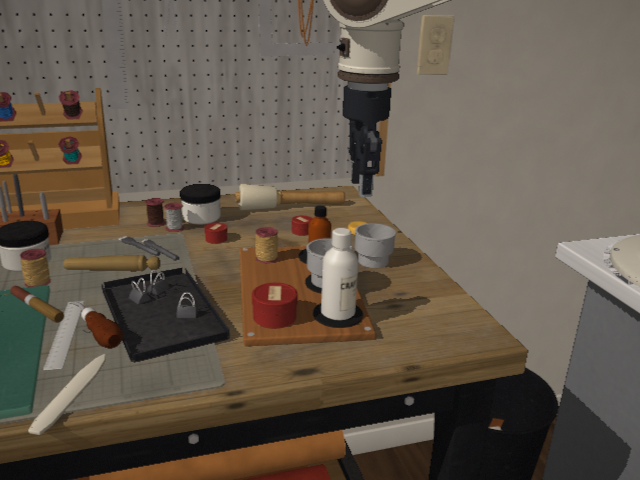

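The top view shows both bottles upright and centred on their pads, and the cup still centred. The wax is centred under the gripper, offset by about -0.5 mm in y.

step_arm(delta_pos=[[0,-0.0005,-0.04],[0,-0.0005,-0.06],[0,-0.0005,-0.0685],[0,-0.0005,-0.0685],[0,-0.0005,-0.0685]], twist=[0,0,0,0,0], gripper=[0.4,0.4,0.2,0.2,0.2])

```text
time_s: 20.32
position: [0.4656, -0.2759, 0.0764]
ee_rot: [0.078, 0.997, -0.0, 0.001]
ft_force: [0.9, -0.4, 0.1]
gripper_width: 0.0514
```

```bash
python3 - <<'E'
from h import *
st()
snap("wrist","w16")
I,K,T=load("w16"); cv2.imwrite("pics/w16c.png",cv2.resize(I[200:400,190:450,::-1],(780,600),interpolation=cv2.INTER_CUBIC))
E
```

```text
20.32 pos [ 0.4656 -0.2759  0.0764] jaw 1.4153 F [ 0.9 -0.4  0.1] w 0.0514
```

View pics/w16c.png

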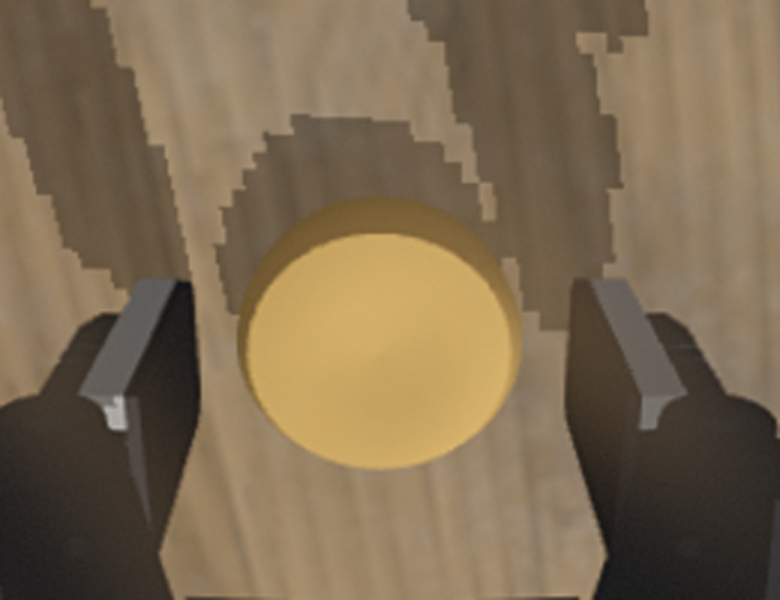

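step_arm(delta_pos=[[0,0,-0.0015],[0,0,-0.0015],[0,0,-0.0015],[0,0,-0.0015],[0,0,-0.0015],[0,0,-0.0015],[0,0,-0.0015]], twist=[0,0,0,0,0,0,0], gripper=[0.1,0.0,-0.05,-0.1,-0.2,-0.3,-0.3], grip_force=30)

```text
time_s: 21.25
position: [0.4651, -0.2758, 0.0743]
ee_rot: [0.078, 0.997, -0.0, 0.0]
ft_force: [-3.2, -0.2, 5.7]
gripper_width: 0.0362
```

step_arm(delta_pos=[[0,0,0],[0,0,0.01],[0,0,0.03],[0,0,0.03]], twist=[0,0,0,0], gripper=[-0.3,-0.3,-0.3,-0.3])

```text
time_s: 21.75
position: [0.4657, -0.2761, 0.1054]
ee_rot: [0.078, 0.997, -0.001, 0.001]
ft_force: [0.2, 0.1, -0.0]
gripper_width: 0.0363
```

```bash
python3 - <<'E'
from h import *
st()
snap("wrist","w17")
I,K,T=load("w17"); cv2.imwrite("pics/w17c.png",cv2.resize(I[200:400,190:450,::-1],(780,600),interpolation=cv2.INTER_CUBIC))
I,K,T=load("s15")
E
```

```text
21.75 pos [ 0.4657 -0.2761  0.1054] jaw 1.415 F [ 0.2  0.1 -0. ] w 0.0363
```

View pics/w17c.png

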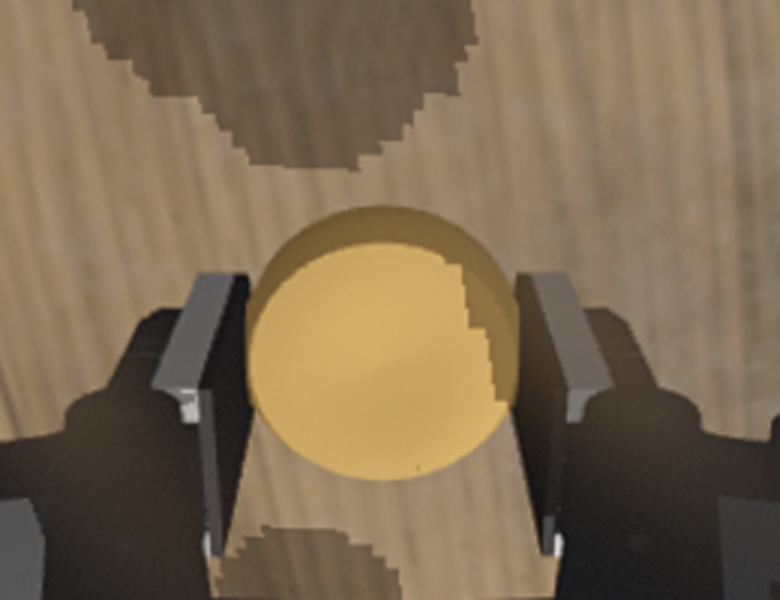

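step_arm(delta_pos=[[0,0,0.05],[0,0,0.1],[0.03,0.037,0.13],[0.065,0.081,0.13],[0.105,0.13,0.13],[0.145,0.18,0.13],[0.18,0.225,0.13],[0.209,0.2605,0.13],[0.209,0.2605,0.13],[0.209,0.2605,0.09],[0.209,0.2605,0.06],[0.209,0.2605,0.06]], twist=[0,0,0,0,0,0,0,0,0,0,0,0], gripper=[-0.3,-0.3,-0.3,-0.3,-0.3,-0.3,-0.3,-0.3,-0.3,-0.3,-0.3,-0.3])

```text
time_s: 23.3
position: [0.6728, -0.0158, 0.1612]
ee_rot: [0.078, 0.997, 0.0, -0.002]
ft_force: [-0.0, 0.2, 1.4]
gripper_width: 0.0361
```

step_arm(delta_pos=[[0,0,0],[0,0,0]], twist=[0,0], gripper=[-0.3,-0.3])

```text
time_s: 23.55
position: [0.6745, -0.0155, 0.1655]
ee_rot: [0.078, 0.997, -0.0, 0.001]
ft_force: [-0.3, -0.3, 0.3]
gripper_width: 0.0359
```

```bash
python3 - <<'E'
from h import *
st()
snap("wrist","w18"); snap("scene","s18")
ov("w18",True,[(.674,-.0152,.047,.028)],(190,160,450,360),3,"pics/w18c.png")
ov("s18",False,[(.674,-.0152,.047,.028),(.674,-.0152,.047,.0195)],(200,150,400,350),3,"pics/s18c.png")
E
```

```text
23.55 pos [ 0.6745 -0.0155  0.1655] jaw 1.4148 F [-0.3 -0.3  0.3] w 0.0359
```

View pics/w18c.png

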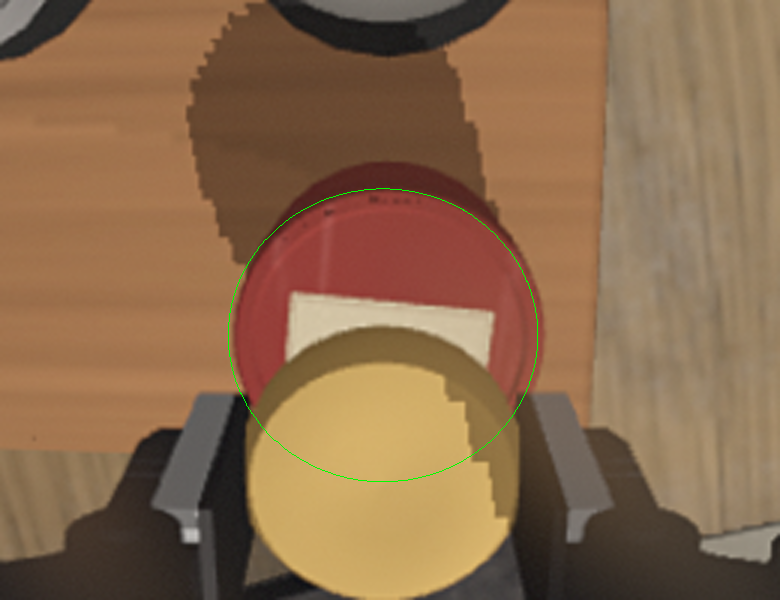

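View pics/s18c.png

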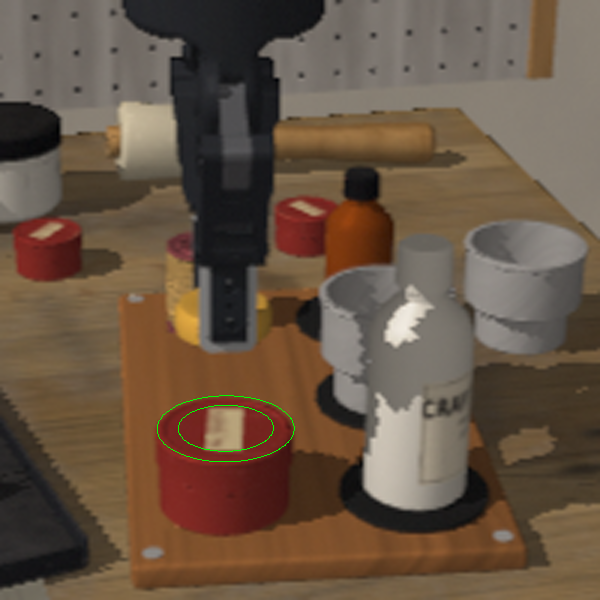

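step_arm(delta_pos=[[0,0.001,-0.02],[0,0.001,-0.036],[0,0.001,-0.04],[0,0.001,-0.04],[0,0.001,-0.04]], twist=[0,0,0,0,0], gripper=[-0.3,-0.3,-0.3,-0.3,-0.3])

```text
time_s: 24.28
position: [0.6744, -0.0143, 0.1244]
ee_rot: [0.078, 0.997, -0.0, 0.0]
ft_force: [0.6, -0.3, -0.5]
gripper_width: 0.0361
```

```bash
python3 - <<'E'
from h import *
st()
snap("scene","s19"); I,K,T=load("s19"); cv2.imwrite("pics/s19c.png",cv2.resize(I[230:350,220:370,::-1],(750,600),interpolation=cv2.INTER_CUBIC))
E
```

```text
24.27 pos [ 0.6744 -0.0143  0.1244] jaw 1.415 F [ 0.6 -0.3 -0.5] w 0.0361
```

View pics/s19c.png

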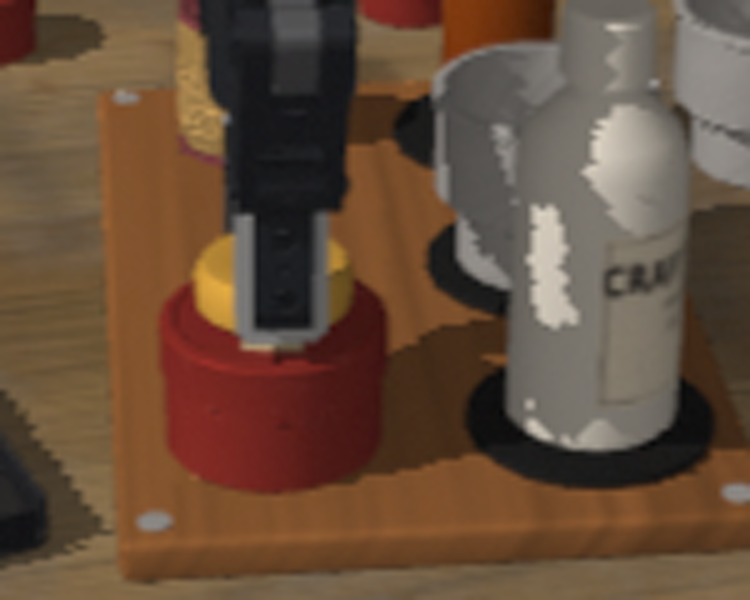

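step_arm(delta_pos=[[0,0,-0.0015],[0,0,-0.0025],[0,0,-0.003],[0,0,-0.003]], twist=[0,0,0,0], gripper=[-0.3,-0.3,-0.3,-0.3])

```text
time_s: 24.82
position: [0.6742, -0.0142, 0.1215]
ee_rot: [0.078, 0.997, -0.0, 0.0]
ft_force: [-3.2, -0.1, 7.6]
gripper_width: 0.036
```

In contact at about 7 N. Releasing.

step_arm(delta_pos=[[0,0,0.0005],[0,0,0.0005],[0,0,0.0005],[0,0,0.0005],[0,0,0.02],[0,0,0.06],[0,0,0.1],[0,0,0.1]], twist=[0,0,0,0,0,0,0,0], gripper=[-0.1,0.0,0.1,0.15,0.15,0.15,0.15,0.15])

```text
time_s: 25.82
position: [0.6751, -0.0143, 0.2261]
ee_rot: [0.078, 0.997, -0.0, 0.003]
ft_force: [-0.1, -0.8, -1.0]
gripper_width: 0.0491
```

step_arm(delta_pos=[[-0.05,0.04,0.04],[-0.1,0.08,0.08],[-0.15,0.12,0.08],[-0.2,0.16,0.08],[-0.25,0.2,0.08],[-0.3,0.25,0.08],[-0.3,0.25,0.08],[-0.3,0.25,0.08]], twist=[0,0,0,0,0,0,0,0], gripper=[0.15,0.15,0.15,0.15,0.15,0.15,0.15,0.15])

```text
time_s: 26.82
position: [0.3725, 0.237, 0.3016]
ee_rot: [0.076, 0.997, 0.0, 0.0]
ft_force: [0.4, -0.7, -0.2]
gripper_width: 0.0493
```

```bash
python3 - <<'E'
from h import *
st()
snap("top","t20"); snap("scene","s20")
ov("t20",False,[(.674,-.015,.060,.0195),(.674,-.015,.047,.028),(.595,-.0027,.015,.032),(.582,-.0866,.067,.031),(.582,-.0866,.015,.032),(.5688,-.1703,.093,.009),(.5688,-.1703,.015,.032),(.485,-.159,.052,.031)],(210,175,460,345),3,"pics/t20c.png")
I,K,T=load("s20"); cv2.imwrite("pics/s20c.png",cv2.resize(I[190:350,230:430,::-1],(750,600),interpolation=cv2.INTER_CUBIC))
E
```

```text
26.82 pos [0.3725 0.237  0.3016] jaw 1.418 F [ 0.4 -0.7 -0.2] w 0.0493
```

View pics/t20c.png

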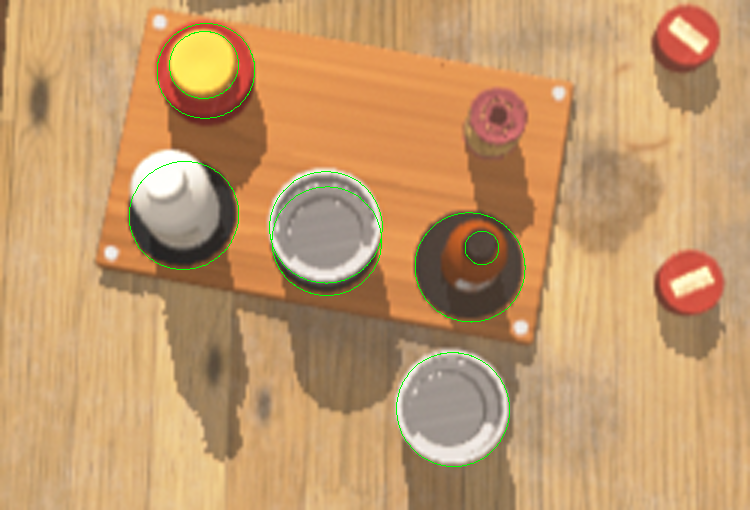

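View pics/s20c.png

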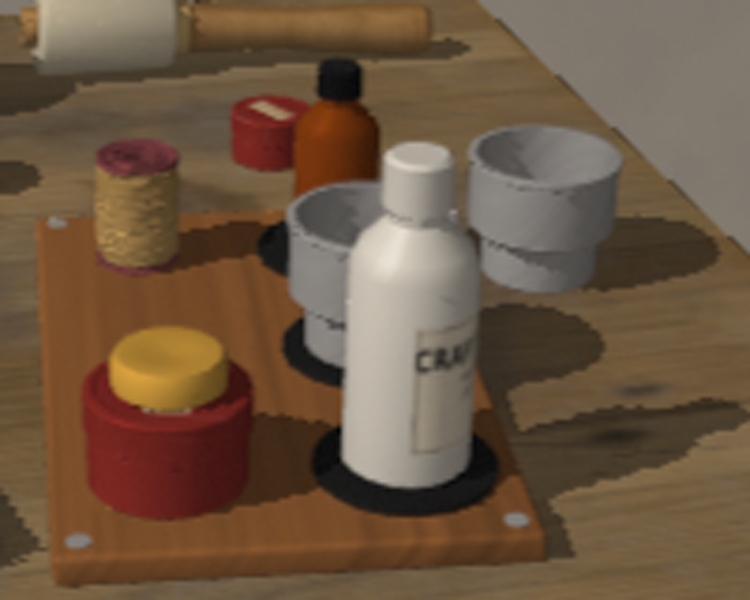

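In both views everything stands upright and centred, and the arm is clear. I'll let it settle, then hand in.

step_arm(delta_pos=[[0,0,0],[0,0,0],[0,0,0],[0,0,0]], twist=[0,0,0,0], gripper=[0.15,0.15,0.15,0.15])

```text
time_s: 27.42
position: [0.3743, 0.2356, 0.3008]
ee_rot: [0.078, 0.997, -0.0, -0.0]
ft_force: [-0.2, 0.4, -0.2]
gripper_width: 0.049
```

```bash
python3 - <<'E'
from h import *
from workcell import job_done
st(); print(job_done())
E
```

```text
27.43 pos [0.3743 0.2356 0.3008] jaw 1.4146 F [-0.2  0.4 -0.2] w 0.049
the job is handed in; nothing more can be done
None
```

The station is set out and handed in at 27.4 s, with the arm clear of everything. In order, I did this:
- **Cup:** lifted only the top cup and stood it on the middle pad.
- **Tall bottle:** stood it on the left pad, in front of the tin.
- **Short bottle:** stood it on the right pad, in front of the reel.
- **Wax:** laid it on the lid of the large tin.

The last top and scene pictures show everything upright and, as far as I could measure, within about 1–2 mm of centre. The tin, the reel and the lower cup had not visibly moved. The highest wrist force component I read was about 13 N, when setting down the cup and the short bottle.

**Disagreements between views:**
- The scene camera's triangulated heights came out 2–4 mm low.
- The top and wrist cameras differed by about 2 mm on the tall bottle's start position and by about 1 mm on the tin. I went by the wrist camera for both.

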